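# Index the seed sower's hole disc and wind its feed

## Task

Set up the bench seed sower: turn its sloping hole disc clockwise, click by click, until the fifth hole (counting up from the smallest) clicks in at the pointer fin, without going past it. Then wind the crank clockwise by its wooden grip, past the rest-mark fin and on for one more full turn, and leave it with its arm pointing at that fin. Leave the other things on the bench where they are.

Things in the scene. Friction and masses are not known exactly. Their poses are not given: they have to be found in the camera images.
- sower: The seed sower: fixed aluminium machine, base 210 x 380 mm; origin on the bench, x away from the robot, y to the crank's end. Hole disc at the -y end, crank at the +y end, a cream canister (hopper, 78 mm across, top 158 mm above the bench) on the far side between them, 60 mm or more clear of the crank grip's path.
- turret_grip (a point): Centre of the black bar that turns the hole disc, on the disc's axis; turns with it. Bar 56 mm long (x axis), 16 mm thick (y axis); its top is 16 mm above this point, the disc face 26 mm below. z axis = disc axis, up out of the face, leaning 22 degrees from vertical back towards the robot's side. Disc: bare aluminium, 114 mm across, on a round housing.
- turret (a joint): Turn of the disc, rad, growing clockwise seen from above its face. Clicks 0.785 apart: 0 = blank place (no hole) at the pointer fin, 0.785 = first, smallest hole (3 mm), then each larger; 3.93 = fifth hole, 5.50 = seventh (18 mm). Starts at click 0, 1 or 2. About 0.4 N m turns it out of a click; let go within 0.3 of a click, it snaps in. Stops just below 0 and above 5.50.
- pointer (a point): Inner end of the disc's pointer fin: dark steel, fixed on the housing rim at the high side of the slope (away from the robot), 58 mm from the disc axis, 2 mm above the disc face.
- crank_grip (a point): Centre (half-way up) of the crank's upright, free-spinning beech grip: 21 mm across, 48 mm tall, top 23 mm above this point, crank arm's top face 27 mm below it. It moves level in a circle of radius 50 mm about crank_axis.
- crank_axis (a point): Point on the crank's upright axis, level with crank_grip, 93 mm above the bench; fixed to the sower. Its x axis points to the rest-mark fin (dark steel, 20 mm tall, on the base plate 66 mm from the axis, on the side away from the robot); z up.
- crank (a joint): Turn of the crank, rad, growing clockwise seen from above. 0 = arm pointing at the rest-mark fin; starts between -1.6 and -0.3 (before the fin); 6.28 = at the fin again one full turn later. Light friction (about 1 N at the grip); it stays where it is left.
- long_tom: Bystander: tall terracotta pot, 110 mm across the rim, 155 mm tall, origin under its centre.
- small_pot: Bystander: small terracotta pot, 80 mm across, 65 mm tall, between the robot and the sower, origin under its centre.
- plug_tray: Bystander: black plastic tray with cells, 180 x 260 x 45 mm, origin under its centre.
- scoop: Bystander: aluminium scoop, 230 mm long, 70 mm wide, 40 mm tall, origin under the back of its blade.
- widger: Bystander: flat beech widger, 185 x 22 x 6 mm, between the robot and the sower, origin under its middle.
- tamper: Bystander: beech tamper, 100 x 70 mm plate with a knob, 75 mm tall, origin under its centre.

How it is judged:
By the outcome, as a careful person would: the job done as asked, in the order asked, and still so for the second after the job is handed in, with the robot touching nothing.
It also fails if it takes over 72 s, if anything falls off the work surface, if the arm or the gripper's body presses on something with over 40 N, if the wrist force passes 120 N, or if a joint passes its speed limit or range.

## Robot

A 6-joint arm with a two-finger parallel gripper is mounted at the origin on the work surface. World frame = base frame: x ahead of the robot, y to its left, z up, the work surface at z = 0. Lengths are in m, angles in rad, forces in N, time in s.
With the tool pointing down it reaches from about 0.275 to 0.875 m from the base axis. Payload 12.5 kg.
Tool frame: the origin (TCP) lies midway between the tips of the shut fingers; the grasp point (between the pads) lies 19 mm behind it (r.grip_depth is the distance from the TCP to the grasp point, in m); z points along the fingers, y is the line along which they close (so a half turn about z gives the same grasp; the last joint's range is limited). The gripper opens to 85 mm and grips with 20 to 120 N. Pads are 22 mm wide; open, the fingers measure 114 mm over their backs; the gripper's body (76 mm by 85 mm) begins 54 mm behind the grasp point. The pads swing forward as they close: fully open they stand 13 mm farther back than shut.
Start: joints at [1.246, 0.351, 1.652, -0, 1.139, -0.085], TCP at [0.131, 0.534, 0.231] pointing down, gripper open.
Joint ranges: [-2.75, 2.75], [-0.79, 2.1], [0.01, 2.65], [-1.57, 4.71], [0.07, 3.14], [-2.87, 2.87]. Speed limits (rad/s): [2.22, 2.22, 2.79, 3.14, 3.14, 3.14].

## Interface

Orientations are given as a unit quaternion [x, y, z, w].
In Python, from rig import r gives the robot as it stands. The module is installed in compiled form; this text tells all that it offers.
- The arm moves only by the tool step_arm, never from a script. Its argument "rows" is a list of rows, each a list of 7 numbers: the opening in per cent of the stroke, from 0 (shut) to 100 (fully open), then the shift along the tool's x, y, z in m, then the turn, a rotation vector about the tool's x, y, z in rad. In form: [[hand, dx, dy, dz, wx, wy, wz], ...]. A call has 1 to 20 rows; each row is the pose to reach, as a shift and turn from the pose commanded when the call began, along the tool's axes at that moment; what a row does not reach only later rows make up. A row lasts 1/8 s, in which the tool goes at most 62.5 mm and 10.7 degrees, less where a joint would pass 70% of its speed; a pose out of reach is approached as far as the arm can. A call with a gripper value outside its range is refused whole. The fingers move at their own pace and stop on an object; the grip force is fixed at half the most. Time passes only in rows, so rows that repeat a pose let the fingers close. It gives the time, the measured TCP pose, the force, the opening and the grip force at its end, in the units of the state.
- r.sense(): the state, without advancing time (a new reading comes with each control period).
- r.capture(name): name is "scene" or "top" or "wrist"; returns a dict with "img" (420x560x3 uint8, red, green, blue), "fx", "fy", "cx", "cy" (pixels), "dist_coeffs" ([k1, k2, p1, p2, k3] as OpenCV has them; the pictures are not rectified), "camera_from_world" (4x4, takes a point from world to camera coordinates); the wrist camera has in their place "hand_eye" (4x4, takes a point from camera to tool coordinates, whose origin is the TCP and whose axes are the flange's). Camera axes: x right, y up, looking along -z (the intrinsics and any distortion apply to the point x, -y, -z); pixel columns grow to the right and rows downward; lengths in m; the calibration is good to about 2 mm. A picture is of the moment at which its call begins: read the wrist's pose just before it. There is no depth.
- r.hand_in(): hands the job in; it is judged then, once.
The state is a dict: "time": time; "q": joint angles; "qd": joint speeds; "joint_torque": joint torques, N m; "tcp_pos": TCP position; "tcp_rot": TCP orientation; "contact_force": force on the tool from outside, world axes, zero at the start; "wrist_torque": the same for the moment, N m; "grip_width": finger opening in m; "grasp_force": force on a finger pad.
Only numpy, scipy, OpenCV 4.12 (cv2) and the standard library are available. Lean on these libraries where they do the work, as an engineer would, in place of code of your own. Each camera call takes 0.05 s, during which the arm holds its last target. There are 200 camera calls.

## Working session

There is one attempt and no reset: what is moved stays moved. The work goes in short steps, Python scripts to look and compute and a tool call to move; the robot and the scene stay as the last step left them, time stands still between calls to the robot, and variables do not carry over. Pictures are saved under pics/ and viewed, at most 10 in all, crops included, and the job is handed in when it is done.

Besides the shell and the picture viewer there is one more tool, called after "Request:" as name([rows], argument=value, ...), one row to a line, values as JSON. step_arm: Moves the arm, as the interface text tells. Its arguments: {"type":"object","properties":{"rows":{"type":"array","items":{"type":"array","items":{"type":"number"}}}},"required":["rows"]}

```bash
mkdir -p pics; ls; python3 - <<'E'
from rig import r
import cv2,numpy as np,pickle
s=r.sense(); print(s['time'],s['tcp_pos'],s['tcp_rot'])
d={}
for n in("scene","top"):
    c=r.capture(n); d[n]=c; cv2.imwrite(f"pics/{n}0.png",cv2.resize(c["img"][:,:,::-1],None,fx=1.42,fy=1.42,interpolation=cv2.INTER_CUBIC))
    print(n,c["fx"],c["cx"],c["dist_coeffs"],np.round(c["camera_from_world"],3).tolist())
pickle.dump(d,open("d0.pkl","wb"))
E
```

```text
pics
0.0 [0.13050462 0.53395733 0.23076021] [ 1.19609204e-01  9.92820879e-01 -5.70727993e-04 -1.18763110e-04]
scene 439.4114612923076 277.30260940689675 [-0.04406853  0.          0.          0.          0.        ] [[0.803, 0.595, -0.016, -0.419], [-0.297, 0.425, 0.855, 0.059], [0.516, -0.682, 0.518, -1.438], [0.0, 0.0, 0.0, 1.0]]
top 395.77876604637373 282.6502516609216 [-0.03900553  0.          0.          0.          0.        ] [[-0.025, -1.0, -0.003, -0.005], [0.997, -0.026, 0.071, -0.494], [-0.071, -0.001, 0.997, -1.126], [0.0, 0.0, 0.0, 1.0]]
```

View pics/scene0.png

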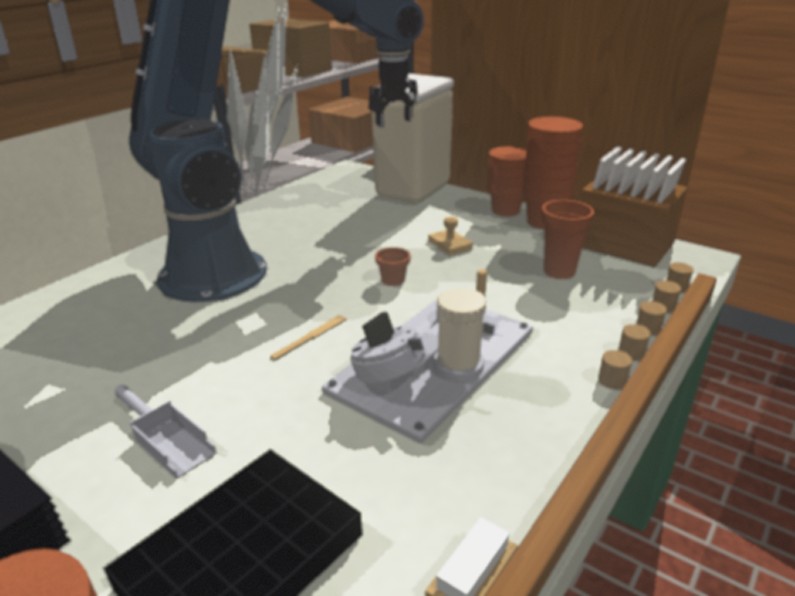

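View pics/top0.png

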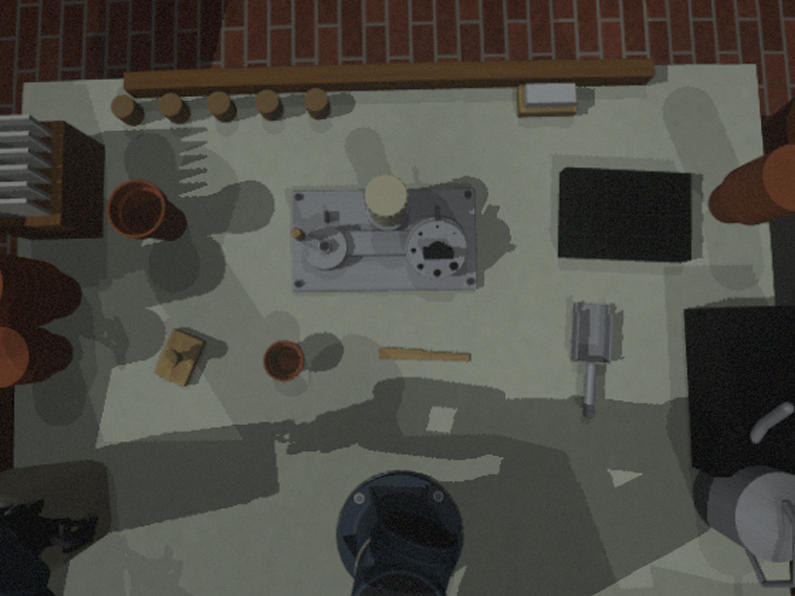

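The scene view shows the sower ahead of the robot. In the top view, the plate corners are at (293,188) and (476,291), the disc is near (437,250), the crank hub near (325,247) and the grip near (298,233). I'll zoom in on the sower.

```bash
cat > h.py <<'E'
import numpy as np,cv2,pickle
from scipy.spatial.transform import Rotation as R
def ray(c,uv,cfw=None):
    K=np.array([[c["fx"],0,c["cx"]],[0,c["fy"],c["cy"]],[0,0,1.]])
    p=cv2.undistortPoints(np.array([[uv]],float),K,np.array(c["dist_coeffs"],float))[0,0]
    M=np.linalg.inv(c["camera_from_world"] if cfw is None else cfw)
    d=M[:3,:3]@np.array([p[0],-p[1],-1]); return M[:3,3],d
def on_z(c,uv,z,cfw=None):
    o,d=ray(c,uv,cfw); return o+d*(z-o[2])/d[2]
def proj(c,P,cfw=None):
    M=np.array(c["camera_from_world"] if cfw is None else cfw)
    q=M[:3,:3]@np.array(P,float)+M[:3,3]
    K=np.array([[c["fx"],0,c["cx"]],[0,c["fy"],c["cy"]],[0,0,1.]])
    return cv2.projectPoints(np.array([[[q[0],-q[1],-q[2]]]]),np.zeros(3),np.zeros(3),K,np.array(c["dist_coeffs"],float))[0][0,0]
def wrist_cfw(c,s):
    T=np.eye(4);T[:3,:3]=R.from_quat(s["tcp_rot"]).as_matrix();T[:3,3]=s["tcp_pos"]
    return np.linalg.inv(T@np.array(c["hand_eye"]))
E
python3 - <<'E'
from h import *
d=pickle.load(open("d0.pkl","rb")); c=d["top"]
im=c["img"][125:212,195:345,::-1]
cv2.imwrite("pics/z0.png",cv2.convertScaleAbs(cv2.resize(im,None,fx=5.3,fy=5.3,interpolation=cv2.INTER_CUBIC),alpha=1.7))
for uv in [(293,188),(475,186),(477,291),(293,291)]: print(on_z(c,np.array(uv)/1.42,.012).round(3))
E
```

```text
[0.709 0.203 0.012]
[ 0.704 -0.175  0.012]
[ 0.485 -0.172  0.012]
[0.495 0.205 0.012]
```

View pics/z0.png

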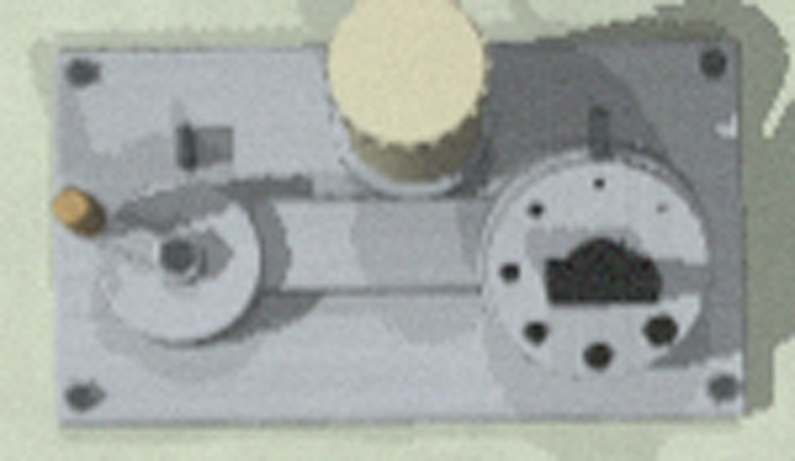

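The zoom shows hole sizes growing counter-clockwise. The smallest hole is at (662,207) and the second at (599,183), which is at the fin, so the disc starts at click 2. The fifth hole is at (536,331), so it needs 3 clicks (135°) clockwise. The crank grip top is at (70,208), the hub at (180,258) and the rest fin at (187,145).

```bash
python3 - <<'E'
from h import *
d=pickle.load(open("d0.pkl","rb")); c=d["top"]
P=lambda u,v:np.array([195+u/5.3-.4,125+v/5.3-.4])
for n,uv,z in [("scr",(82,72),.012),("scr",(712,62),.012),("scr",(722,385),.012),("scr",(82,395),.012),("fin",(187,145),.02),("hub",(180,258),.07),("griptop",(70,208),.116),("hop",(408,68),.158)]:
    print(n,on_z(c,P(*uv),z).round(4))
for z in(.06,.07,.08,.09,.1):
    X=on_z(c,P(598.5,269),z); print(z,X.round(4),proj(d["scene"],X).round(1), "ring26",(np.linalg.norm(on_z(c,P(536,209),z)-on_z(c,P(536,331),z))).round(4))
im=d["scene"]["img"][180:310,220:385,::-1]
cv2.imwrite("pics/s1.png",cv2.convertScaleAbs(cv2.resize(im,None,fx=4.5,fy=4.5,interpolation=cv2.INTER_CUBIC),alpha=1.2))
E
```

```text
scr [0.6917 0.1917 0.012 ]
scr [ 0.688  -0.1585  0.012 ]
scr [ 0.508  -0.1577  0.012 ]
scr [0.5115 0.1937 0.012 ]
fin [0.6473 0.1327 0.02  ]
hub [0.5772 0.1306 0.07  ]
griptop [0.5971 0.1794 0.116 ]
hop [0.6538 0.0067 0.158 ]
0.06 [ 0.5671 -0.0888  0.06  ] [270.2 251.2] ring26 0.0649
0.07 [ 0.5657 -0.0882  0.07  ] [269.8 247.5] ring26 0.0643
0.08 [ 0.5643 -0.0876  0.08  ] [269.4 243.8] ring26 0.0637
0.09 [ 0.5629 -0.0869  0.09  ] [269. 240.] ring26 0.0631
0.1 [ 0.5615 -0.0863  0.1   ] [268.5 236.2] ring26 0.0625
```

View pics/s1.png

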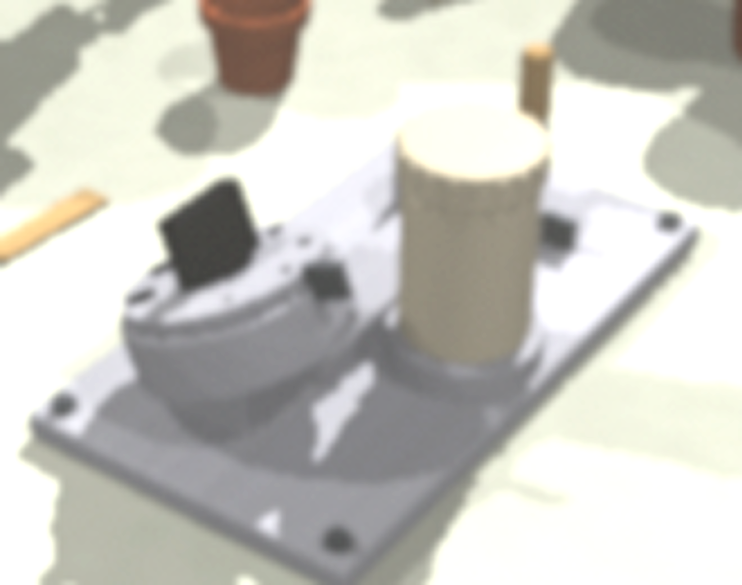

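The scene crop shows the bar's corners at (160,225) to (255,245) and its foot near (217,265), so the disc face is at z≈0.092. I'll compute the move to a pre-grasp pose along the disc axis.

```bash
cat >> h.py <<'E'
YAW=-.01
cy,sy=np.cos(YAW),np.sin(YAW); ex=np.array([cy,sy,0]); ey=np.array([-sy,cy,0]); ez=np.array([0,0,1.])
t=np.radians(22); n=-np.sin(t)*ex+np.cos(t)*ez
RD=np.column_stack([ey,np.cross(-n,ey),-n])   # disc grasp tool axes
def rel(s,pos,Rm):
    R0=R.from_quat(s["tcp_rot"]); return (R0.inv().apply(np.array(pos)-s["tcp_pos"])).round(4),((R0.inv()*R.from_matrix(Rm)).as_rotvec()).round(4)
E
python3 - <<'E'
from h import *
from rig import r
d=pickle.load(open("d0.pkl","rb")); c=d["scene"]
F=np.array([.5626,-.0867,.092]); u=RD[:,1]
for h in(0,42):
  for l in (28,-28): print(((proj(c,F+h/1e3*n+.008*u+l/1e3*ey)-[220,180])*4.5).round())
s=r.sense(); G=F+.026*n; print(G,rel(s,G+.12*n,RD)); print(r.grip_depth)
E
```

```text
[263. 242.]
[198. 292.]
[238. 171.]
[171. 219.]
[ 0.55286072 -0.0866026   0.11610678] (array([-0.5139, -0.5128,  0.0039]), array([-0.3252, -0.2566,  1.3236]))
0.0187
```

Request:
step_arm([
  [100,-0.128,-0.128,0,0,0,0.33],
  [100,-0.257,-0.256,0,-0.1,-0.08,0.66],
  [100,-0.385,-0.384,0,-0.22,-0.17,1.0],
  [100,-0.514,-0.513,0.004,-0.325,-0.257,1.324],
  [100,-0.514,-0.513,0.004,-0.325,-0.257,1.324],
  [100,-0.514,-0.513,0.004,-0.325,-0.257,1.324],
  [100,-0.514,-0.513,0.004,-0.325,-0.257,1.324],
  [100,-0.514,-0.513,0.004,-0.325,-0.257,1.324],
  [100,-0.514,-0.513,0.004,-0.325,-0.257,1.324],
  [100,-0.514,-0.513,0.004,-0.325,-0.257,1.324],
  [100,-0.514,-0.513,0.004,-0.325,-0.257,1.324],
  [100,-0.514,-0.513,0.004,-0.325,-0.257,1.324],
  [100,-0.514,-0.513,0.004,-0.325,-0.257,1.324],
  [100,-0.514,-0.513,0.004,-0.325,-0.257,1.324],
  [100,-0.514,-0.513,0.004,-0.325,-0.257,1.324],
])

```text
time: 1.98
tcp_pos: [0.5076, -0.0852, 0.2273]
tcp_rot: [0.697, 0.691, 0.135, 0.135]
contact_force: [-0.1, -0.0, -0.3]
grip_width: 0.0854
grasp_force: 0.0
```

```bash
python3 - <<'E'
from h import *
from rig import r
s=r.sense(); c=r.capture("wrist"); M=wrist_cfw(c,s)
print(s['time'],s['tcp_pos'],s['q'],rel(s,s['tcp_pos'],RD)); pickle.dump((c,s),open("w1.pkl","wb"))
print(c["fx"],np.round(c["hand_eye"],3).tolist())
cv2.imwrite("pics/w1.png",cv2.resize(c["img"][:,:,::-1],None,fx=1.42,fy=1.42))
F=np.array([.5626,-.0867,.092]); u=RD[:,1]
for h in(0,42):
  for l,w in ((28,8),(-28,8),(28,-8),(-28,-8)): print(h,l,w,(proj(c,F+h/1e3*n+w/1e3*u+l/1e3*ey,M)*1.42).round())
E
```

```text
1.975 [ 0.50758941 -0.08515002  0.22729165] [-0.31560986  0.13638514  1.99882917  0.18956784  0.64751034 -0.43681796] (array([0., 0., 0.]), array([ 0.    , -0.001 ,  0.0004]))
313.2387945344445 [[0.0, 0.952, 0.307, 0.078], [1.0, -0.0, -0.0, 0.001], [-0.0, 0.307, -0.952, -0.144], [0.0, 0.0, 0.0, 1.0]]
0 28 8 [407. 233.]
0 -28 8 [406. 313.]
0 28 -8 [382. 233.]
0 -28 -8 [383. 313.]
42 28 8 [408. 246.]
42 -28 8 [407. 337.]
42 28 -8 [380. 246.]
42 -28 -8 [381. 337.]
```

View pics/w1.png

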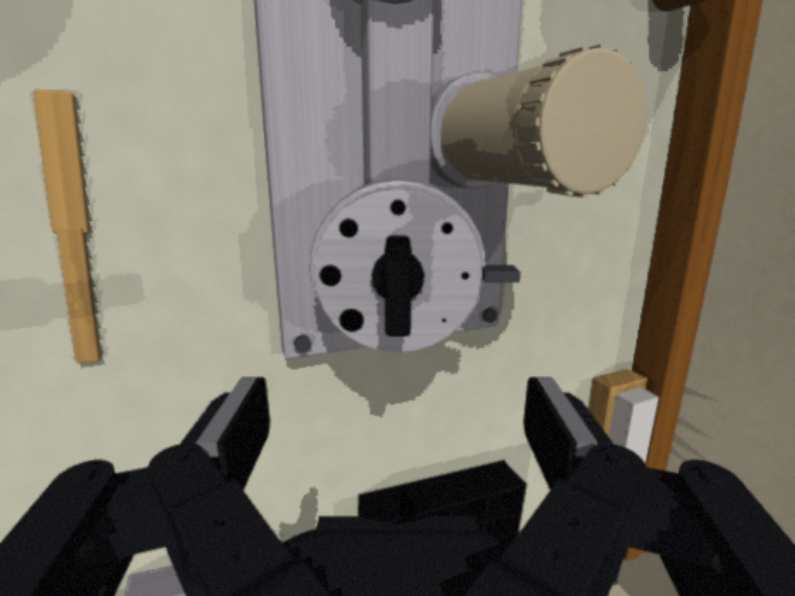

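The wrist view shows hole 2 at the fin (465,275) and hole 6 opposite at (330,275), giving a disc centre of (397.5,274.5). The bar is upright in the image at columns 384–410.

```bash
python3 - <<'E'
from h import *
d=pickle.load(open("d0.pkl","rb")); c,s=pickle.load(open("w1.pkl","rb")); M=wrist_cfw(c,s)
def tri(L):
    A=np.zeros((3,3));b=np.zeros(3)
    for o,v in L:
        v=v/np.linalg.norm(v);Q=np.eye(3)-np.outer(v,v);A+=Q;b+=Q@o
    return np.linalg.solve(A,b)
rt=ray(d["top"],(307.5,175.4)); rw=ray(c,(397.5/1.42-.2,274.5/1.42-.2),M)
F=tri([rt,rw]);print(F, proj(d["top"],F),proj(c,F,M)*1.42)
G=F+.026*n; print(G, rel(s,G,RD)); 
E
```

```text
[ 0.56220042 -0.08591497  0.09693932] [307.31882782 175.24871695] [396.61940333 274.96928266]
[ 0.55246114 -0.08581757  0.1210461 ] (array([-0.0003,  0.0018,  0.1153]), array([ 0.    , -0.001 ,  0.0004]))
```

Request:
step_arm([
  [100,0,0.002,0.04,0,0,0],
  [100,0,0.002,0.08,0,0,0],
  [100,0,0.002,0.105,0,0,0],
  [100,0,0.002,0.126,0,0,0],
  [40,0,0.002,0.126,0,0,0],
  [40,0,0.002,0.126,0,0,0],
  [0,0,0.002,0.126,0,0,0],
  [0,0,0.002,0.126,0,0,0],
  [0,0,0.002,0.126,0,0,0],
  [0,0,0.002,0.126,0,0,0],
  [0,0,0.002,0.126,0,0,0],
  [0,0,0.002,0.126,0,0,0],
])

```text
time: 3.52
tcp_pos: [0.5554, -0.0863, 0.1113]
tcp_rot: [0.698, 0.691, 0.134, 0.134]
contact_force: [-16.0, -1.6, 10.9]
grip_width: 0.0149
grasp_force: 59.2
```

Request:
step_arm([
  [30,0,0,0,0,0,0],
  [30,0,0,-0.004,0,0,0],
  [30,0,-0.001,-0.005,0,0,0],
  [0,0,-0.001,-0.005,0,0,0],
  [0,0,-0.001,-0.005,0,0,0],
  [0,0,-0.001,-0.005,0,0,0],
  [0,0,-0.001,-0.005,0,0,0],
])

```text
time: 4.4
tcp_pos: [0.5536, -0.0865, 0.1157]
tcp_rot: [0.698, 0.691, 0.134, 0.135]
contact_force: [-11.0, -1.9, 12.4]
grip_width: 0.0147
grasp_force: 59.0
```

Request:
step_arm([
  [0,0,0,0,0,0,0.157],
  [0,0,0,0,0,0,0.314],
  [0,0,0,0,0,0,0.471],
  [0,0,0,0,0,0,0.628],
  [0,0,0,0,0,0,0.785],
  [0,0,0,0,0,0,0.942],
  [0,0,0,0,0,0,1.1],
  [0,0,0,0,0,0,1.257],
  [0,0,0,0,0,0,1.414],
  [0,0,0,0,0,0,1.571],
  [0,0,0,0,0,0,1.728],
  [0,0,0,0,0,0,1.885],
  [0,0,0,0,0,0,2.04],
  [0,0,0,0,0,0,2.2],
  [0,0,0,0,0,0,2.356],
  [0,0,0,0,0,0,2.356],
  [0,0,0,0,0,0,2.356],
])

```text
time: 6.52
tcp_pos: [0.5532, -0.0858, 0.1156]
tcp_rot: [0.905, -0.38, 0.175, -0.073]
contact_force: [-12.8, 5.7, 13.4]
grip_width: 0.0147
grasp_force: 60.8
```

```bash
python3 - <<'E'
from h import *
from rig import r
s=r.sense(); print(s['q'],s['wrist_torque'],s['grip_width'],R.from_matrix(RD.T@R.from_quat(s["tcp_rot"]).as_matrix()).as_rotvec())
E
```

```text
[-0.28620208  0.39877329  1.98652252  0.26849439  0.40077336  1.85102196] [0.78873486 1.16603548 0.24505755] 0.014746387999102713 [ 3.11070564e-03 -1.26042047e-03  2.35636581e+00]
```

Rotated the full 135°. Now I'll release, back off along the axis and look.

Request:
step_arm([
  [30,0,0,0,0,0,0],
  [60,0,0,0,0,0,0],
  [60,0,0,-0.01,0,0,0],
  [60,0,0,-0.04,0,0,0],
  [60,0,0,-0.08,0,0,0],
  [60,0,0,-0.12,0,0,0],
  [60,0,0,-0.12,0,0,0],
])

```text
time: 7.4
tcp_pos: [0.5097, -0.0866, 0.23]
tcp_rot: [0.904, -0.38, 0.179, -0.073]
contact_force: [0.4, -0.1, -0.2]
grip_width: 0.0514
grasp_force: 0.0
```

```bash
python3 - <<'E'
from h import *
from rig import r
s=r.sense(); c=r.capture("wrist"); print(s['time'],s['contact_force']); pickle.dump((c,s),open("w2.pkl","wb"))
t=r.capture("top"); pickle.dump(t,open("t2.pkl","wb"))
cv2.imwrite("pics/w2.png",cv2.resize(c["img"][:,:,::-1],None,fx=1.42,fy=1.42))
E
```

```text
7.4 [ 0.38833988 -0.06910011 -0.24931505]
```

View pics/w2.png

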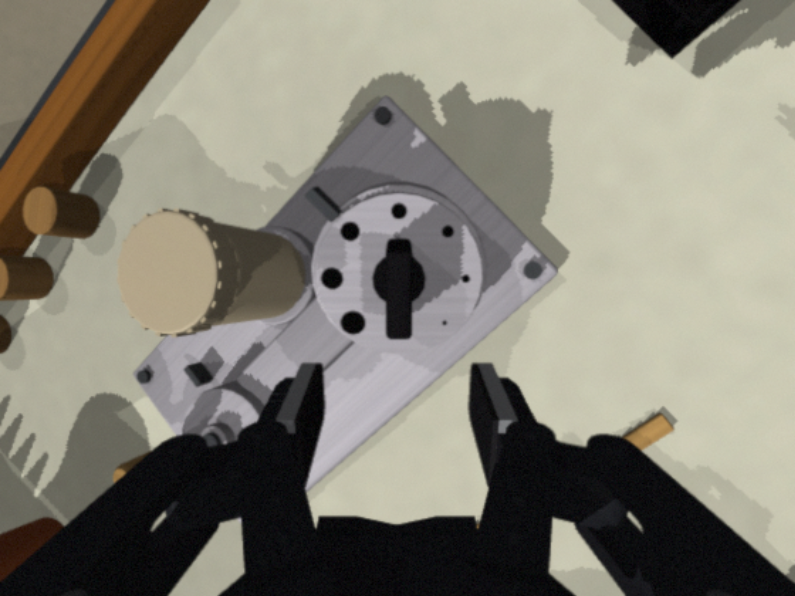

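The fifth hole (350,231) now lies in line with the pointer fin (325,203), so the disc is done. Next is the crank.

```bash
cat >> h.py <<'E'
RC=np.column_stack([ey,ex,-ez])
E
python3 - <<'E'
from h import *
from rig import r
print(rel(r.sense(),(.585,.155,.225),RC))
E
```

```text
(array([-0.1237, -0.2185,  0.0294]), array([ 0.1872, -0.4524, -2.3209]))
```

Request:
step_arm([
  [60,-0.05,-0.08,0,0.075,-0.18,-0.93],
  [60,-0.1,-0.16,0.005,0.15,-0.36,-1.86],
  [60,-0.124,-0.2185,0.0294,0.187,-0.452,-2.321],
  [60,-0.124,-0.2185,0.0294,0.187,-0.452,-2.321],
  [60,-0.124,-0.2185,0.0294,0.187,-0.452,-2.321],
  [60,-0.124,-0.2185,0.0294,0.187,-0.452,-2.321],
  [60,-0.124,-0.2185,0.0294,0.187,-0.452,-2.321],
  [60,-0.124,-0.2185,0.0294,0.187,-0.452,-2.321],
  [60,-0.124,-0.2185,0.0294,0.187,-0.452,-2.321],
  [60,-0.124,-0.2185,0.0294,0.187,-0.452,-2.321],
  [60,-0.124,-0.2185,0.0294,0.187,-0.452,-2.321],
  [60,-0.124,-0.2185,0.0294,0.187,-0.452,-2.321],
  [60,-0.124,-0.2185,0.0294,0.187,-0.452,-2.321],
  [60,-0.124,-0.2185,0.0294,0.187,-0.452,-2.321],
  [60,-0.124,-0.2185,0.0294,0.187,-0.452,-2.321],
  [60,-0.124,-0.2185,0.0294,0.187,-0.452,-2.321],
])

```text
time: 9.5
tcp_pos: [0.5847, 0.1551, 0.2244]
tcp_rot: [0.711, 0.703, -0.0, -0.0]
contact_force: [0.0, -0.2, -0.6]
grip_width: 0.0514
grasp_force: 0.0
```

```bash
python3 - <<'E'
from h import *
from rig import r
s=r.sense(); c=r.capture("wrist"); print(s['time'],s['tcp_pos'],s['q'],rel(s,(.585,.155,.225),RC)); pickle.dump((c,s),open("w3.pkl","wb"))
M=wrist_cfw(c,s)
for X in [(.577,.1325,.066),(.597,.1794,.116),(.6473,.1327,.032)]: print(X,(proj(c,X,M)*1.42).round())
cv2.imwrite("pics/w3.png",cv2.resize(c["img"][:,:,::-1],None,fx=1.42,fy=1.42))
E
```

```text
9.5 [0.5847487  0.15512845 0.22443135] [1.82103195e-01 4.57346964e-01 1.50987242e+00 6.80627099e-04
 1.17488654e+00 1.93336526e-01] (array([-0.0001,  0.0003, -0.0006]), array([-0.0006, -0.0005, -0.0015]))
(0.577, 0.1325, 0.066) [385. 299.]
(0.597, 0.1794, 0.116) [416. 248.]
(0.6473, 0.1327, 0.032) [475. 284.]
```

View pics/w3.png

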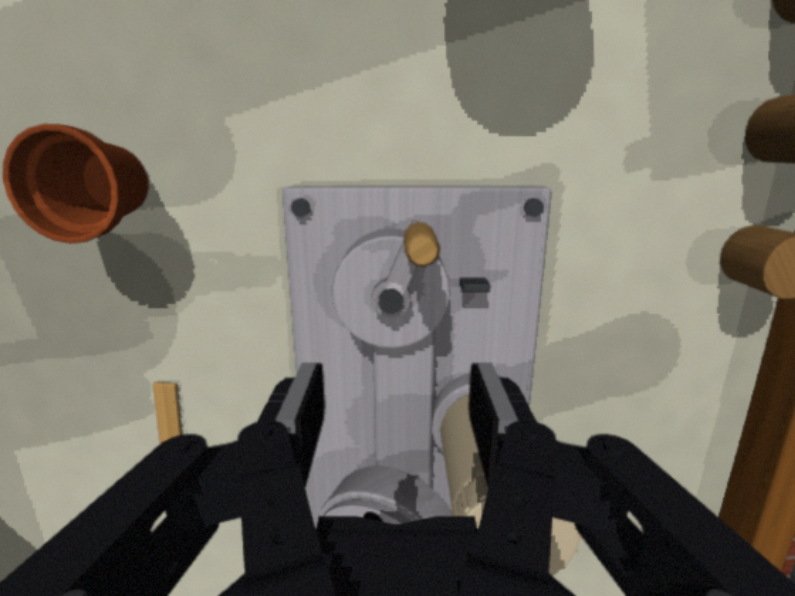

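The wrist view shows the grip top at (424,246), the hub bolt at (390,300) and the rest fin at (475,284).

```bash
python3 - <<'E'
from h import *
d=pickle.load(open("d0.pkl","rb"));c,s=pickle.load(open("w3.pkl","rb")); M=wrist_cfw(c,s)
W=lambda u,v,z:on_z(c,(u/1.42-.2,v/1.42-.2),z,M).round(4)
g=W(424,246,.116);print("grip",g)
P=lambda u,v:np.array([195+u/5.3-.4,125+v/5.3-.4])
for z in(.066,.075,.085): print("hub",z,W(390,300,z),on_z(d["top"],P(180,258),z).round(4))
print("fin",W(475,281,.032),W(460,281,.032),W(490,281,.032)); print("screws",W(301,208,.012),W(533,208,.012))
for X in(g[:2],): print(rel(s,(X[0],X[1],.080),RC))
E
```

```text
grip [0.6017 0.181  0.116 ]
hub 0.066 [0.5806 0.1317 0.066 ] [0.5778 0.1312 0.066 ]
hub 0.075 [0.5808 0.1347 0.075 ] [0.5764 0.13   0.075 ]
hub 0.085 [0.581 0.138 0.085] [0.5749 0.1286 0.085 ]
fin [0.6472 0.1354 0.032 ] [0.6354 0.1355 0.032 ] [0.659  0.1352 0.032 ]
screws [0.51   0.1915 0.012 ] [0.6945 0.1895 0.012 ]
(array([0.026 , 0.0167, 0.1444]), array([-0.0006, -0.0005, -0.0015]))
```

Request:
step_arm([
  [60,0.013,0.008,0.04,0,0,0],
  [60,0.0255,0.016,0.08,0,0,0],
  [60,0.0255,0.016,0.115,0,0,0],
  [60,0.0255,0.016,0.143,0,0,0],
  [30,0.0255,0.016,0.143,0,0,0],
  [0,0.0255,0.016,0.143,0,0,0],
  [0,0.0255,0.016,0.143,0,0,0],
  [0,0.0255,0.016,0.143,0,0,0],
  [0,0.0255,0.016,0.143,0,0,0],
  [0,0.0255,0.016,0.143,0,0,0],
])

```text
time: 10.8
tcp_pos: [0.6014, 0.1807, 0.0825]
tcp_rot: [0.711, 0.704, 0.0, 0.0]
contact_force: [-2.0, -2.0, 5.3]
grip_width: 0.0195
grasp_force: 60.2
```

Request:
step_arm([
  [0,-0.0052,0.0091,0,0,0,0],
  [0,-0.0122,0.0169,0,0,0,0],
  [0,-0.0207,0.023,0,0,0,0],
  [0,-0.0328,0.028,0,0,0,0],
  [0,-0.0457,0.0297,0,0,0,0],
  [0,-0.0457,0.0297,0,0,0,0],
])

```text
time: 11.55
tcp_pos: [0.6304, 0.1341, 0.0825]
tcp_rot: [0.711, 0.703, 0.0, -0.0]
contact_force: [-3.6, 0.0, 7.1]
grip_width: 0.0188
grasp_force: 60.4
```

Request:
step_arm([
  [0,-0.0155,-0.0024,0,0,0,0],
  [0,-0.0294,-0.0095,0,0,0,0],
  [0,-0.0405,-0.0206,0,0,0,0],
  [0,-0.0476,-0.0345,0,0,0,0],
  [0,-0.05,-0.05,0,0,0,0],
  [0,-0.0476,-0.0655,0,0,0,0],
  [0,-0.0405,-0.0794,0,0,0,0],
  [0,-0.0294,-0.0905,0,0,0,0],
  [0,-0.0155,-0.0976,0,0,0,0],
  [0,0,-0.1,0,0,0,0],
])

```text
time: 12.8
tcp_pos: [0.5301, 0.1357, 0.0825]
tcp_rot: [0.711, 0.704, 0.0, 0.0]
contact_force: [2.3, -2.3, 5.6]
grip_width: 0.0196
grasp_force: 60.2
```

Request:
step_arm([
  [0,0.0155,0.0024,0,0,0,0],
  [0,0.0294,0.0095,0,0,0,0],
  [0,0.0405,0.0206,0,0,0,0],
  [0,0.0476,0.0345,0,0,0,0],
  [0,0.05,0.05,0,0,0,0],
  [0,0.0476,0.0655,0,0,0,0],
  [0,0.0405,0.0794,0,0,0,0],
  [0,0.0294,0.0905,0,0,0,0],
  [0,0.0155,0.0976,0,0,0,0],
  [0,0,0.1,0,0,0,0],
  [0,0,0.1,0,0,0,0],
  [0,0,0.1,0,0,0,0],
])

```text
time: 14.3
tcp_pos: [0.6304, 0.1344, 0.0825]
tcp_rot: [0.711, 0.704, 0.0, -0.0]
contact_force: [-2.4, -0.4, 8.3]
grip_width: 0.0195
grasp_force: 60.5
```

```bash
python3 - <<'E'
from h import *
from rig import r
s=r.sense(); c=r.capture("wrist"); print(s['tcp_pos'],s['contact_force']); pickle.dump((c,s),open("w4.pkl","wb"))
cv2.imwrite("pics/w4.png",cv2.resize(c["img"][50:330,150:430,::-1],None,fx=2.1,fy=2.1,interpolation=cv2.INTER_CUBIC))
E
```

```text
[0.63035327 0.13435907 0.08249183] [-2.37423237 -0.35793481  8.2595399 ]
```

View pics/w4.png

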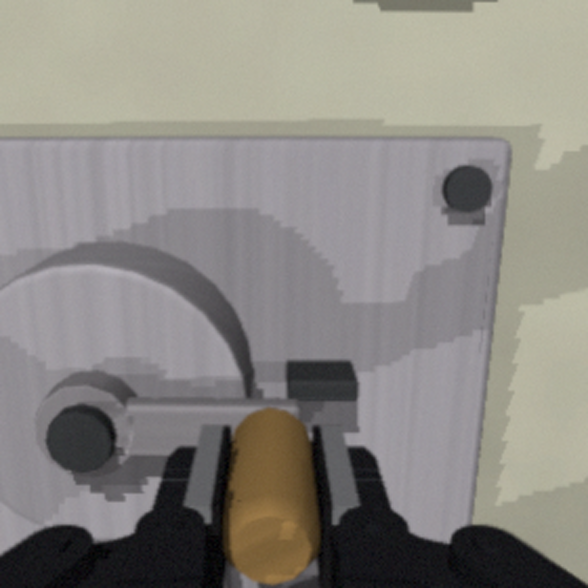

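The close view shows the arm's edge running (130,402) to (300,402), parallel to the plate's edge and pointing at the fin (320,380). I'll release and rise.

Request:
step_arm([
  [15,0,0,0,0,0,0],
  [45,0,0,0,0,0,0],
  [60,0,0,0,0,0,0],
  [60,0,0,-0.02,0,0,0],
  [60,0,0,-0.06,0,0,0],
  [60,-0.02,-0.03,-0.1,0,0,0],
  [60,-0.03,-0.04,-0.14,0,0,0],
  [60,-0.03,-0.04,-0.14,0,0,0],
])

```text
time: 15.35
tcp_pos: [0.591, 0.1047, 0.2264]
tcp_rot: [0.711, 0.703, 0.003, 0.002]
contact_force: [0.4, -0.4, -0.2]
grip_width: 0.051
grasp_force: 0.0
```

```bash
python3 - <<'E'
from h import *
from rig import r
s=r.sense(); c=r.capture("wrist"); print(s['time'],s['tcp_pos'],s['contact_force']); pickle.dump((c,s),open("w5.pkl","wb"))
cv2.imwrite("pics/w5.png",cv2.resize(c["img"][:,:,::-1],None,fx=1.42,fy=1.42,interpolation=cv2.INTER_CUBIC))
E
```

```text
15.35 [0.59104173 0.10465896 0.2263985 ] [ 0.37740332 -0.40922557 -0.22772502]
```

View pics/w5.png

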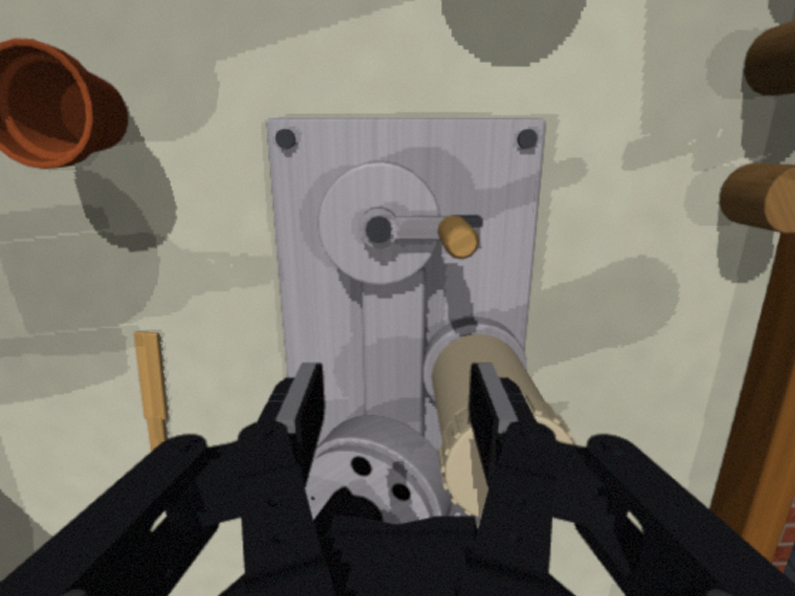

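The crank arm runs level from the hub (378,230) to the grip and points at the fin (470,220). The robot is clear of everything, so I'll hand in.

```bash
python3 -c "
from rig import r
print(r.hand_in())"
```

```text
the job is handed in; nothing more can be done
None
```

I turned the disc 3 clicks clockwise so the fifth hole sits at the pointer fin, then wound the crank past the rest-mark fin and on for one full turn so its arm points at that fin; the job is handed in at about 15 s on the robot's clock, with no verdict returned.

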